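# Charge the grog mill and set its burr gap

### The arm

A 7-joint arm with a two-finger parallel gripper is mounted at the origin on the work surface. World frame = base frame: x ahead of the robot, y to its left, z up, the work surface at z = 0. Lengths are in m, angles in rad, forces in N, time in s.
With the tool pointing down it reaches from about 0.35 to 0.9 m from the base axis. Payload 8.1 kg.
Tool frame: the origin (TCP) lies midway between the tips of the shut fingers; the grasp point (between the pads) lies behind it (manip.pinch_z is the z of the grasp point in the tool frame, in m); z points along the fingers, y is the line along which they close (so a half turn about z gives the same grasp; the last joint's range is limited). The gripper opens to 85 mm and grips with 20 to 120 N. Pads are 22 mm wide; open, the fingers measure 114 mm over their backs; the gripper's body (76 mm by 85 mm) begins 54 mm behind the grasp point. The pads swing forward as they close: fully open they stand 13 mm farther back than shut.
Start: joints at [1.033, 0.434, 0.025, 1.573, -0.012, 1.134, -0.075], TCP at [0.263, -0.567, 0.231] pointing down, gripper open.
Joint ranges: [-2.62, 2.62], [-0.44, 2.09], [-1.27, 1.32], [0.08, 2.57], [-1.32, 4.46], [0.12, 2], [-2.74, 2.74]. Speed limits (rad/s): [2.22, 2.22, 3.01, 3.01, 3.14, 3.14, 3.14].

### API

Orientations are given as a unit quaternion [w, x, y, z].
In Python, from workcell import monitor, cams, hand_in, manip gives the robot as it stands. The module is installed in compiled form; this text tells all that it offers.
- The arm moves only by the tool step_arm, never from a script. Its argument "commands" is a list of rows, each a list of 7 numbers: the shift along the tool's x, y, z in mm, then the turn, a rotation vector about the tool's x, y, z in rad, then the opening, from -1 (shut) to 1 (fully open). In form: [[x, y, z, ax, ay, az, hand], ...]. A call has 1 to 8 rows; each row is the pose to reach, as a shift and turn from the pose commanded when the call began, along the tool's axes at that moment; what a row does not reach only later rows make up. A row lasts 1/12 s, in which the tool goes at most 41.7 mm and 7.16 degrees, less where a joint would pass 70% of its speed; a pose out of reach is approached as far as the arm can. A call with a gripper value outside its range is refused whole. The fingers move at their own pace and stop on an object; the grip force is fixed at half the most. Time passes only in rows, so rows that repeat a pose let the fingers close. It gives the time, the measured TCP pose, the force, the opening and the grip force at its end, in the units of the state.
- monitor.read_state(): the state, without advancing time (a new reading comes with each control period).
- cams.read_camera(name): name is "scene" or "top" or "wrist"; returns a dict with "img" (480x640x3 uint8, red, green, blue), "depth" (480x640 float32, m along the optical axis (not along the pixel's ray), 0 where there is no reading), "mtx" (3x3 intrinsics, pixels), "eye" and "rotation" of the camera in the world; the wrist camera has in their place "tool_from_camera" (4x4, takes a point from camera to tool coordinates, whose origin is the TCP and whose axes are the flange's). Camera axes: x right, y down, z forward; pixel columns grow to the right and rows downward; lengths in m; the calibration is good to about 2 mm. A picture is of the moment at which its call begins: read the wrist's pose just before it.
- hand_in(): hands the job in; it is judged then, once.
Trained networks look in a picture, given as the dict that the camera call returned (one of the last four; its "shot" number tells which), for a name from the list of things; names that differ only in an ending like _2 or _b are one class to them, and where a whole thing is asked for, a point or a joint stands for the part that bears it (a point fixed in the world has none). Each returns a list of dicts, best first, with "conf" (0 to 1); they miss things now and then, are a little off and sometimes report something else, mostly with a low value. They report only what shows in the picture. A call takes as long as a camera call.
- cams.recognise(picture, target): "at" ([x, y, z] in m, in world coordinates, good to about 4 mm: the middle of the surface that is visible of it).
- cams.regions_of(picture, target): "pixels" (480x640 bool, what is visible of it).
The state is a dict: "time": time; "joints": joint angles; "qvel": joint speeds; "tau": joint torques, N m; "position": TCP position; "ee_rot": TCP orientation; "ft_force": force on the tool from outside, world axes, zero at the start; "wrist_torque": the same for the moment, N m; "grip_width": finger opening in m; "finger_force": force on a finger pad.
Only numpy, scipy, OpenCV 4.12 (cv2) and the standard library are available. Lean on these libraries where they do the work, as an engineer would, in place of code of your own. Each camera call takes 0.05 s, during which the arm holds its last target. There are 200 camera calls.

### The job

Load the clay mill: swing the loading pan up by its handle bar so that all six lumps of fired clay go into the feed hopper, and bring the pan back down. Then set the burr gap with the knurled nut on top of the drum: screw it down clockwise until it bottoms out, back it off a quarter turn, and finish still gripping it there, holding it steady. Leave the other things on the table as they are.

Things in the scene. Friction and masses are not known exactly. Their poses are not given: they have to be found in the camera images.
- pan (a joint): steel loading pan (tray 112 x 115 mm, walls 30 mm, floor 4 mm, 0.3 kg) hinged on the hopper. Angle in rad: 0 = level on its rest (as found), grows as the handle bar is swung up and over towards the hopper, stop at 1.55. Six lumps lie in it; its hinge end is open, so they begin to slide out into the hopper at 0.45 to 0.65 rad and are all out by about 1.3. It is not sprung: let go, it falls back to level by itself
- pan_bar (a point): middle of the pan's handle bar, a horizontal round bar 12 mm thick with 90 mm free length, 41 mm of free space between it and the pan's end wall. The bar lies along this frame's x axis; y points from hinge to bar when level. Found level at 0.171 m above the table; it moves on a circle of radius 161 mm about pan_hinge (160 mm out and 16 mm above the hinge when level), always with its axis parallel to the hinge
- pan_hinge (a point): middle of the pan's hinge line, 30 mm inside the hopper's edge on the pan's side, 0.155 m above the table, fixed to the mill. The hinge runs along x; y points from the hinge to the level pan's handle bar; z up
- hopper (a point): middle of the open feed hopper's rim, 0.150 m above the table, inside 122 mm (x) by 127 mm (y), sloping floor 50 to 100 mm below the rim; y as for pan_hinge; the wall on the drum's side (-y) stands 55 mm above the rim, those on the x sides 30 mm. Fixed to the mill
- nut (a joint): knurled adjusting nut on the drum's upright stud; turn in rad about the vertical: 0 = bottomed out (hard stop), grows counter-clockwise seen from above (unscrewing), clockwise screws it down. Found 2.2 to 3.4 rad up; upper stop at 5.0. Right-hand thread, 6 mm of height a turn, 0.06 N m of friction, stays where it is left
- nut_grip (a point): on the nut's axis at half its height; z up, x towards a small pointer lug on the nut's top face. The nut is a round steel nut 56 mm in diameter and 30 mm high; its centre is 0.193 m above the table when bottomed out; the stud stands 14 mm out of its top then. Below it is a 38 mm collar 28 mm high on the flat drum top, so fingertips have room round it
- lump0_mid (a point): lump of broken fired clay, about 26 x 23 x 25 mm, 25 g; this is its middle. Found lying in the pan
- lump1_mid (a point): lump of broken fired clay, about 26 x 23 x 25 mm, 25 g; this is its middle. Found lying in the pan
- lump2_mid (a point): lump of broken fired clay, about 26 x 23 x 25 mm, 25 g; this is its middle. Found lying in the pan
- lump3_mid (a point): lump of broken fired clay, about 26 x 23 x 25 mm, 25 g; this is its middle. Found lying in the pan
- lump4_mid (a point): lump of broken fired clay, about 26 x 23 x 25 mm, 25 g; this is its middle. Found lying in the pan
- lump5_mid (a point): lump of broken fired clay, about 26 x 23 x 25 mm, 25 g; this is its middle. Found lying in the pan
- bowl: bystander: small glazed bowl, 90 mm wide, 50 mm high, under the loading pan; origin at the middle of its underside
- brush_jar: bystander: glazed jar 88 mm wide, 100 mm high, with brushes standing in it to 0.24 m; origin at the middle of its underside
- cup: bystander: unglazed clay cup, 70 mm wide, 80 mm high, beyond the mill; origin at the middle of its underside
- slat: bystander: flat wooden strip 260 x 36 x 8 mm on the table between robot and mill; origin at the middle of its underside
- spatula: bystander: wooden-handled spatula 180 mm long lying beyond the mill; origin at the middle of its underside when lying
- rolling_pin: bystander: wooden rolling pin, 54 mm thick, on the table to the right; origin at the middle of its underside

How it is judged:
By the outcome, as a careful person would: the job done as asked, in the order asked, and still so for the second after the job is handed in, while the arm keeps its last pose, push and grip.
It also fails if it takes over 72 s, if anything falls off the work surface, if the arm or the gripper's body presses on something with over 40 N, if the wrist force passes 120 N, or if a joint passes its speed limit or range.

## Working session

There is one attempt and no reset: what is moved stays moved. The work goes in short steps, Python scripts to look and compute and a tool call to move; the robot and the scene stay as the last step left them, time stands still between calls to the robot, and variables do not carry over. Pictures are saved under pics/ and viewed, at most 10 in all, crops included, and the job is handed in when it is done.

Besides the shell and the picture viewer there is one more tool, called after "Request:" as name(argument=value, ...), one argument or row to a line, values as JSON. step_arm: Moves the arm, as the interface text tells. Its arguments: {"type":"object","properties":{"commands":{"type":"array"}},"required":["commands"]}

```bash
mkdir -p pics; cat > h.py <<'E'
import numpy as np, cv2
from scipy.spatial.transform import Rotation as R
from workcell import monitor, cams, hand_in, manip
def rot(q): return R.from_quat([q[1],q[2],q[3],q[0]]).as_matrix()
def pose():
    s=monitor.read_state(); return np.array(s['position']),rot(s['ee_rot'])
def shot(name):
    p,r=pose(); c=cams.read_camera(name)
    if 'eye' in c: c['T']=(np.array(c['rotation']),np.array(c['eye']))
    else:
        t=np.array(c['tool_from_camera']); c['T']=(r@t[:3,:3], r@t[:3,3]+p)
    return c
def rm(c):
    M=c['T'][0]
    M=np.array(M)
    return M if M.shape==(3,3) else rot(M)
def cloud(c,mask=None):
    d=c['depth']; v,u=np.nonzero((d>0)&(mask if mask is not None else True))
    K=np.array(c['mtx']); z=d[v,u]
    P=np.c_[(u-K[0,2])/K[0,0]*z,(v-K[1,2])/K[1,1]*z,z]
    return P@rm(c).T+c['T'][1]
def save(c,n): cv2.imwrite('pics/'+n,c['img'][:,:,::-1])
E
python3 - <<'E'
from h import *
s=monitor.read_state(); print({k:np.round(v,3) for k,v in s.items()}); print(manip.pinch_z)
ims=[]
for n in ['scene','top']:
    c=shot(n); save(c,n+'0.png'); print(n,np.round(c['T'][1],3),np.round(rm(c),2).tolist())
    for t in ['pan','pan_bar','pan_hinge','hopper','nut','nut_grip','lump0_mid','bowl','brush_jar','cup','slat','spatula','rolling_pin']:
        try: print(t,[(np.round(x['at'],3).tolist(),round(x['conf'],2)) for x in cams.recognise(c,t)][:6])
        except Exception as e: print(t,e)
E
```

```text
{'time': np.float64(0.0), 'joints': array([ 1.033,  0.435,  0.025,  1.574, -0.012,  1.134, -0.075]), 'qvel': array([ 0.   , -0.001, -0.002, -0.   , -0.001, -0.001,  0.001]), 'tau': array([ 0.0000e+00, -6.7047e+01,  1.0250e+00, -3.1621e+01,  1.6000e-02,
        1.2000e-02, -0.0000e+00]), 'position': array([ 0.263, -0.566,  0.231]), 'ee_rot': array([-0.001,  0.976,  0.216, -0.   ]), 'ft_force': array([-1.214, -0.306,  0.012]), 'wrist_torque': array([-0.081, -0.052, -0.024]), 'finger_force': np.float64(0.0), 'grip_width': np.float64(0.085)}
-0.0187
scene [1.036 0.057 0.929] [[-0.24, 0.83, -0.51], [0.97, 0.2, -0.14], [-0.01, -0.52, -0.85]]
pan [([0.512, 0.156, 0.173], 0.67), ([0.419, -0.504, 0.042], 0.27)]
pan_bar [([0.514, 0.152, 0.17], 0.82)]
pan_hinge [([0.568, 0.008, 0.125], 0.59)]
hopper [([0.565, 0.001, 0.126], 0.91)]
nut [([0.547, -0.097, 0.206], 0.93), ([0.42, -0.503, 0.044], 0.39), ([0.568, 0.003, 0.126], 0.24)]
nut_grip [([0.545, -0.1, 0.209], 0.58)]
lump0_mid [([0.55, 0.108, 0.183], 0.63)]
bowl [([0.506, 0.187, 0.015], 0.7), ([0.503, 0.133, 0.18], 0.3)]
brush_jar [([0.65, 0.36, 0.085], 0.84)]
cup []
slat [([0.383, -0.061, 0.009], 0.43), ([0.549, -0.101, 0.207], 0.41), ([0.515, 0.158, 0.173], 0.27)]
spatula [([0.683, -0.067, 0.005], 0.76)]
rolling_pin [([0.421, -0.504, 0.044], 0.58)]
top [ 0.282 -0.091  1.707] [[-0.01, -0.99, 0.17], [-1.0, 0.01, -0.0], [-0.0, -0.17, -0.99]]
pan [([0.517, 0.157, 0.158], 0.63)]
pan_bar [([0.518, 0.153, 0.162], 0.69), ([0.526, -0.106, 0.209], 0.43)]
pan_hinge [([0.515, -0.014, 0.119], 0.75)]
hopper [([0.516, -0.01, 0.119], 0.57)]
nut [([0.528, -0.103, 0.213], 0.91)]
nut_grip [([0.528, -0.105, 0.208], 0.82)]
lump0_mid [([0.535, 0.174, 0.179], 0.28)]
bowl []
brush_jar [([0.646, 0.363, 0.082], 0.68)]
cup [([0.671, 0.126, 0.038], 0.72)]
slat [([0.385, 0.013, 0.008], 0.91), ([0.389, -0.506, 0.05], 0.51)]
spatula []
rolling_pin [([0.389, -0.508, 0.048], 0.68)]
```

View pics/scene0.png

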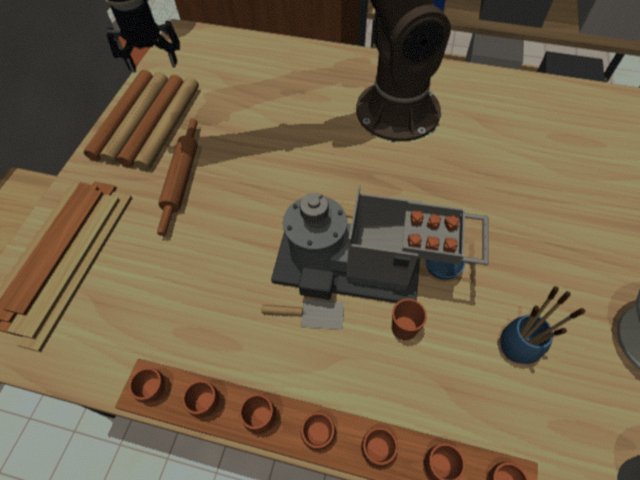

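View pics/top0.png

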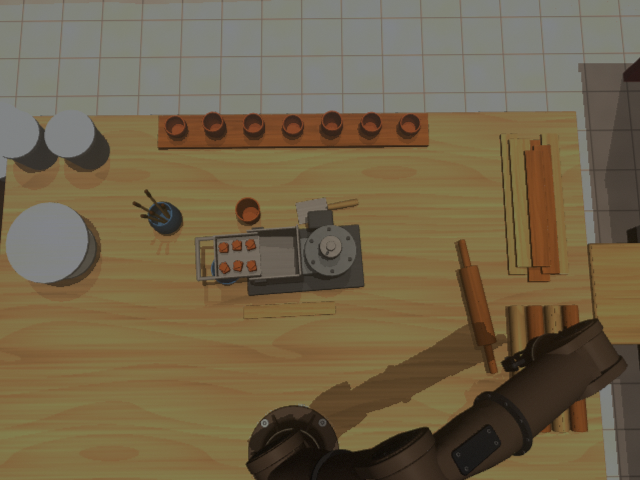

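Scene picture: the drum with its nut at (315,205), hopper at (385,215), pan with six lumps at (433,230), and bar at (487,238). In the top picture the bar is at (200,260) and the nut at (331,246).

```bash
python3 - <<'E'
from h import *
for n in ['top','scene']:
    c=shot(n); P=cloud(c)
    m=(P[:,2]>.155)&(P[:,2]<.195)&(P[:,1]>.08)&(P[:,1]<.32)&(P[:,0]>.4)&(P[:,0]<.6)
    Q=P[m]; print(n,len(Q),Q.min(0),Q.max(0))
    ym=Q[:,1].max(); B=Q[Q[:,1]>ym-.016]; print('bar',len(B),B.min(0),B.max(0),np.median(B,0))
    b=B[:,:2]; pf=np.polyfit(b[:,0],b[:,1],1); print('slope dy/dx',pf)
    # whole pan outline
    r=cv2.minAreaRect((Q[:,:2]*1000).astype(np.float32)); print('pan rect',r)
    N=P[(P[:,2]>.185)&(P[:,2]<.26)&(abs(P[:,0]-.53)<.06)&(abs(P[:,1]+.1)<.05)]
    for lo in np.arange(.185,.26,.008):
        q=N[(N[:,2]>=lo)&(N[:,2]<lo+.008)]
        if len(q)>3: print(round(lo,3),len(q),q.min(0).round(3),q.max(0).round(3))
    H=P[(P[:,2]>.17)&(P[:,2]<.22)&(abs(P[:,0]-.53)<.1)&(P[:,1]>-.07)&(P[:,1]<.06)]
    if len(H): print('hopper walls',H.min(0),H.max(0), cv2.minAreaRect((H[:,:2]*1000).astype(np.float32)))
    Z=P[(P[:,2]>.13)&(P[:,2]<.17)&(abs(P[:,0]-.53)<.09)&(P[:,1]>-.2)&(P[:,1]<-.06)]
    print('drum',Z.min(0),Z.max(0),np.median(Z,0))
E
```

```text
top 2302 [0.4515657  0.08000314 0.15500398] [0.59626574 0.25002086 0.1942711 ]
bar 214 [0.45609482 0.23402451 0.16604751] [0.56931413 0.25002086 0.18623233] [0.51660561 0.24127612 0.1748987 ]
slope dy/dx [0.04463623 0.21866773]
pan rect ((523.7064819335938, 165.09658813476562), (144.710693359375, 169.77386474609375), 0.1670585721731186)
0.185 13 [ 0.508 -0.129  0.186] [ 0.547 -0.075  0.192]
0.193 18 [ 0.509 -0.129  0.193] [ 0.566 -0.073  0.201]
0.201 150 [ 0.508 -0.129  0.201] [ 0.562 -0.075  0.209]
0.209 168 [ 0.51  -0.129  0.209] [ 0.564 -0.075  0.217]
0.217 60 [ 0.526 -0.124  0.217] [ 0.553 -0.078  0.225]
0.225 7 [ 0.533 -0.111  0.225] [ 0.541 -0.093  0.228]
hopper walls [ 0.46149035 -0.02591477  0.17003985] [0.59627736 0.05976695 0.20990122] ((528.5191650390625, 20.384937286376953), (131.9093017578125, 84.37615203857422), 3.8675050735473633)
drum [ 0.46906067 -0.16743725  0.13684473] [ 0.60381691 -0.06128524  0.16397682] [ 0.52562792 -0.11475023  0.14946985]
scene 3860 [0.45256144 0.08001574 0.15506735] [0.59378915 0.24694286 0.19091123]
bar 305 [0.45302876 0.23094804 0.16710541] [0.56804607 0.24694286 0.17823267] [0.5181379  0.23817127 0.17458183]
slope dy/dx [0.04237303 0.21637702]
pan rect ((523.1892700195312, 163.4892578125), (166.9232940673828, 141.22732543945312), 89.9891586303711)
0.185 61 [ 0.529 -0.13   0.185] [ 0.562 -0.076  0.193]
0.193 66 [ 0.53  -0.13   0.193] [ 0.562 -0.076  0.201]
0.201 211 [ 0.506 -0.134  0.201] [ 0.561 -0.076  0.209]
0.209 256 [ 0.507 -0.132  0.209] [ 0.56  -0.079  0.217]
0.217 102 [ 0.52  -0.116  0.217] [ 0.545 -0.094  0.224]
hopper walls [ 0.4567997  -0.02942592  0.17002056] [0.59315079 0.05968659 0.20635079] ((524.1837768554688, 18.979448318481445), (133.12466430664062, 89.1863021850586), 3.571523904800415)
drum [ 0.46567866 -0.17226543  0.13002798] [ 0.60224566 -0.06001414  0.16837296] [ 0.55404449 -0.10555246  0.14894847]
```

Request:
step_arm(
  commands=[
    [28,-21,-40,0,0,-0.11,1],
    [57,-42,-80,0,0,-0.22,1],
    [85,-62,-120,0,0,-0.33,1],
    [114,-83,-140,0,0,-0.45,1],
    [142,-104,-149,0,0,-0.56,1],
    [171,-125,-149,0,0,-0.67,1],
    [200,-145,-149,0,0,-0.78,1],
    [228,-166,-149,0,0,-0.9,1],
  ],
)

```text
time: 2.17
position: [0.3986, -0.3233, 0.3816]
ee_rot: [0.001, 0.784, 0.621, 0.0]
ft_force: [0.7, -0.1, -0.5]
grip_width: 0.0853
finger_force: 0.0
```

```bash
cat >> h.py <<'E'
def to(x,y,z,yawdeg):
    """shift(mm)/rotvec from measured pose to a tool-down pose with tool x at yawdeg"""
    p,r=pose(); a=np.radians(yawdeg)
    G=np.array([[np.cos(a),np.sin(a),0],[np.sin(a),-np.cos(a),0],[0,0,-1]])
    print('shift',np.round(r.T@(np.array([x,y,z])-p)*1000,1),'rot',np.round(R.from_matrix(r.T@G).as_rotvec(),3))
def st():
    s=monitor.read_state(); r=rot(s['ee_rot'])
    print('t',round(float(s['time']),2),'p',np.round(s['position'],4),'yaw',np.degrees(np.arctan2(r[1,0],r[0,0])).round(2),'zt',r[:,2].round(3),'q',np.round(s['joints'],2),'F',np.round(s['ft_force'],1),'M',np.round(s['wrist_torque'],2),'w',round(float(s['grip_width']),4),'ff',round(float(s['finger_force']),1))
E
python3 - <<'E'
from h import *
st(); to(0.50,-0.102,0.40,130)
c=cams.read_camera('wrist'); print(np.round(c['tool_from_camera'],3), c['mtx'])
E
```

```text
t 2.17 p [ 0.3986 -0.3233  0.3816] yaw 76.75 zt [ 0.002 -0.002 -1.   ] q [ 0.79  0.18 -0.26  1.57  0.05  1.4   0.3 ] F [ 0.7 -0.1 -0.5] M [-0.05 -0.06  0.06] w 0.0853 ff 0.0
shift [238.6  48.1 -18.6] rot [ 0.001  0.002 -0.929]
[[-0.001 -0.965 -0.261  0.066]
 [ 1.    -0.001  0.     0.002]
 [-0.001 -0.261  0.965 -0.142]
 [ 0.     0.     0.     1.   ]] [[366.4185394    0.         315.64398811]
 [  0.         366.4185394  239.2166957 ]
 [  0.           0.           1.        ]]
```

Request:
step_arm(
  commands=[
    [30,6,-5,0,0,-0.11,1],
    [60,12,-10,0,0,-0.22,1],
    [90,18,-15,0,0,-0.33,1],
    [120,24,-18,0,0,-0.45,1],
    [150,30,-18,0,0,-0.57,1],
    [180,36,-18,0,0,-0.69,1],
    [210,42,-18,0,0,-0.81,1],
    [239,48,-18,0,0,-0.93,1],
  ],
)

```text
time: 2.88
position: [0.5006, -0.1023, 0.3984]
ee_rot: [0.0, 0.422, 0.907, 0.0]
ft_force: [0.4, -0.8, 0.0]
grip_width: 0.0855
finger_force: 0.0
```

```bash
python3 - <<'E'
from h import *
st(); c=shot('wrist'); save(c,'w1.png')
for t in ['nut','nut_grip','pan_bar','hopper']:
    print(t,[(np.round(x['at'],3).tolist(),round(x['conf'],2)) for x in cams.recognise(c,t)][:3])
P=cloud(c)
N=P[(P[:,2]>.185)&(P[:,2]<.26)&(abs(P[:,0]-.53)<.06)&(abs(P[:,1]+.1)<.05)]
for lo in np.arange(.185,.26,.005):
    q=N[(N[:,2]>=lo)&(N[:,2]<lo+.005)]
    if len(q)>3: print(round(lo,3),len(q),q.min(0).round(4),q.max(0).round(4),cv2.minEnclosingCircle((q[:,:2]*1000).astype(np.float32)))
to(0.515,0.20,0.38,183.4)
E
```

```text
t 2.88 p [ 0.5006 -0.1023  0.3984] yaw 130.06 zt [ 0. -0. -1.] q [ 0.53  0.2  -0.53  1.52  0.1   1.45  0.7 ] F [ 0.4 -0.8  0. ] M [ 0.01 -0.04  0.01] w 0.0855 ff 0.0
nut [([0.532, -0.1, 0.21], 0.83), ([0.535, 0.124, 0.163], 0.17)]
nut_grip [([0.531, 0.122, 0.16], 0.71), ([0.528, -0.1, 0.206], 0.62), ([0.542, 0.103, 0.184], 0.25)]
pan_bar [([0.534, 0.121, 0.161], 0.78)]
hopper [([0.526, 0.014, 0.153], 0.87), ([0.494, 0.121, 0.176], 0.72), ([0.528, -0.101, 0.215], 0.48)]
0.185 43 [ 0.5061 -0.1204  0.1851] [ 0.5427 -0.0774  0.1899] ((526.190185546875, -99.57746887207031), 26.628276824951172)
0.19 55 [ 0.5059 -0.129   0.1901] [ 0.5479 -0.0778  0.1947] ((532.379150390625, -104.97062683105469), 28.615633010864258)
0.195 53 [ 0.506  -0.1288  0.195 ] [ 0.5528 -0.078   0.1998] ((534.6848754882812, -106.104736328125), 28.92555046081543)
0.2 61 [ 0.5061 -0.1288  0.2001] [ 0.5475 -0.0775  0.205 ] ((532.2095947265625, -104.90953063964844), 28.393342971801758)
0.205 777 [ 0.5061 -0.1357  0.2051] [ 0.5637 -0.0778  0.21  ] ((534.8125, -106.70003509521484), 29.264074325561523)
0.21 1439 [ 0.5075 -0.1334  0.21  ] [ 0.5623 -0.0795  0.215 ] ((534.878173828125, -106.27938079833984), 27.51889991760254)
0.215 37 [ 0.5164 -0.1123  0.215 ] [ 0.5406 -0.0947  0.2199] ((528.8716430664062, -101.28410339355469), 12.892253875732422)
0.22 496 [ 0.5232 -0.118   0.22  ] [ 0.5464 -0.0951  0.2237] ((534.7735595703125, -106.37722778320312), 11.683053970336914)
shift [224.9 205.7  17.9] rot [-0.001 -0.    -0.938]
```

View pics/w1.png

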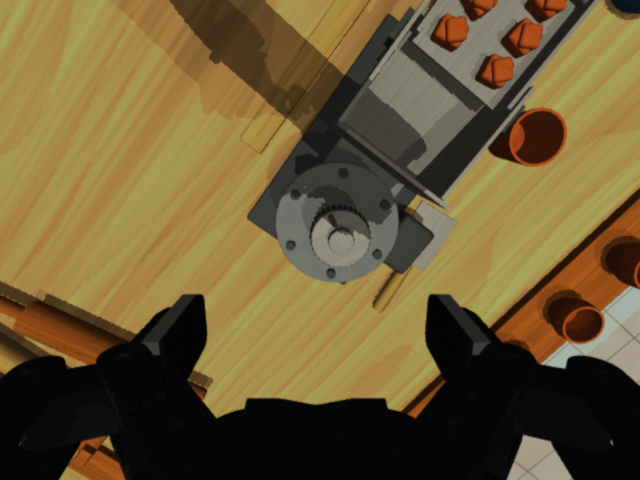

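Wrist picture: nut at (340,235), hopper at (415,120), and lumps at the top right. The nut's axis is at about (0.535, -0.106), with its top at about 0.211. Next I go over to the bar.

Request:
step_arm(
  commands=[
    [28,26,0,0,0,-0.11,1],
    [56,52,0,0,0,-0.23,1],
    [84,77,0,0,0,-0.35,1],
    [112,103,0,0,0,-0.47,1],
    [140,129,0,0,0,-0.59,1],
    [168,154,5,0,0,-0.71,1],
    [196,180,10,0,0,-0.83,1],
    [225,206,18,0,0,-0.94,1],
  ],
)

```text
time: 3.8
position: [0.5156, 0.2008, 0.3805]
ee_rot: [0.001, -0.032, 0.999, -0.0]
ft_force: [1.4, -0.5, -0.2]
grip_width: 0.0855
finger_force: 0.0
```

```bash
python3 - <<'E'
from h import *
st(); c=shot('wrist'); save(c,'w2.png')
P=cloud(c)
Q=P[(P[:,2]>.155)&(P[:,2]<.2)&(P[:,1]>.222)&(P[:,1]<.3)&(P[:,0]>.4)&(P[:,0]<.62)]
print(Q.min(0),Q.max(0))
for lo in np.arange(.45,.59,.01):
    q=Q[(Q[:,0]>=lo)&(Q[:,0]<lo+.01)]
    if len(q)>2:
        t=q[q[:,2]>.165]; print(round(lo,3),len(t),t.min(0).round(4),t.max(0).round(4),t.mean(0).round(4), 'zpeak y',t[np.argmax(t[:,2]),1].round(4))
E
```

```text
t 3.8 p [0.5156 0.2008 0.3805] yaw -176.34 zt [ 0.002 -0.001 -1.   ] q [ 0.12  0.34 -0.82  1.45  0.25  1.46  0.94] F [ 1.4 -0.5 -0.2] M [-0.02 -0.06 -0.  ] w 0.0855 ff 0.0
[0.4546407  0.22201322 0.16914533] [0.5688523  0.24666883 0.17866635]
0.45 102 [0.4546 0.222  0.1716] [0.46   0.2402 0.1773] [0.4577 0.2308 0.1748] zpeak y 0.2357
0.46 180 [0.46   0.2221 0.1706] [0.47   0.2399 0.1783] [0.4646 0.2319 0.1755] zpeak y 0.2335
0.47 140 [0.4701 0.229  0.1694] [0.4799 0.241  0.1781] [0.475  0.2346 0.1754] zpeak y 0.2362
0.48 136 [0.48   0.2298 0.1715] [0.4899 0.2419 0.1782] [0.4849 0.2355 0.1754] zpeak y 0.2346
0.49 131 [0.49   0.2305 0.1708] [0.4998 0.2424 0.178 ] [0.4949 0.2361 0.1755] zpeak y 0.2346
0.5 124 [0.5    0.2313 0.1722] [0.51   0.2429 0.1781] [0.505  0.2368 0.1755] zpeak y 0.2357
0.51 131 [0.51   0.2319 0.1703] [0.52   0.2442 0.1781] [0.5151 0.2376 0.1754] zpeak y 0.2368
0.52 127 [0.52   0.2323 0.1704] [0.53   0.2445 0.1787] [0.525  0.238  0.1753] zpeak y 0.2384
0.53 119 [0.5302 0.2332 0.1714] [0.54   0.2447 0.1782] [0.5351 0.2386 0.1754] zpeak y 0.2399
0.54 119 [0.54   0.2338 0.1716] [0.55   0.2456 0.178 ] [0.5451 0.2395 0.1756] zpeak y 0.2395
0.55 125 [0.5501 0.2286 0.1693] [0.56   0.2467 0.1785] [0.5555 0.2396 0.1751] zpeak y 0.241
0.56 198 [0.56   0.222  0.1691] [0.5689 0.2463 0.1785] [0.5638 0.2335 0.1752] zpeak y 0.2404
```

View pics/w2.png

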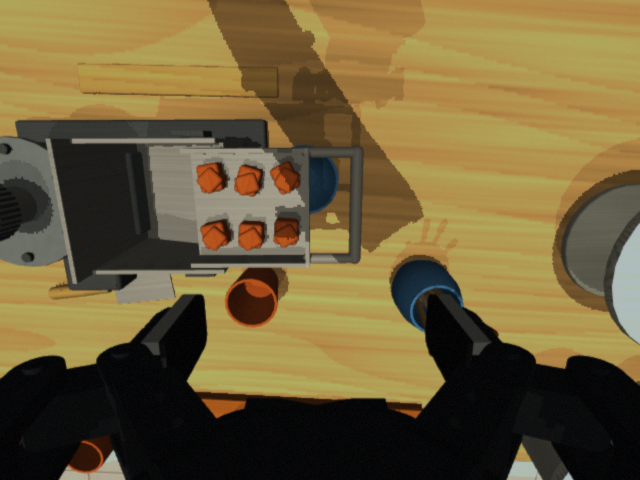

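Wrist picture: the bar runs upright at px (356,205), with the six lumps at (250,207). The bar's middle is at about (0.512, 0.238, 0.172), with the mill yawed by about 3.7°. Next I close partway and descend.

```bash
python3 - <<'E'
from h import *
to(0.512,0.238,0.153,183.7)
E
```

```text
shift [ -1.7  28.1 225.6] rot [ 0.004 -0.001  0.016]
```

Request:
step_arm(
  commands=[
    [0,14,15,0,0,0,0.2],
    [-2,28,40,0,0,0,0.2],
    [-2,28,70,0,0,0,0.2],
    [-2,28,105,0,0,0,0.2],
    [-2,28,120,0,0,0,0.2],
    [-2,28,120,0,0,0,0.2],
  ],
)

```text
time: 4.35
position: [0.514, 0.2258, 0.2562]
ee_rot: [-0.003, -0.03, 1.0, -0.002]
ft_force: [-0.5, -0.7, 0.2]
grip_width: 0.0512
finger_force: 0.0
```

```bash
python3 - <<'E'
from h import *
st(); to(0.512,0.238,0.153,183.7)
c=shot('wrist'); save(c,'w3.png')
P=cloud(c)
Q=P[(P[:,2]>.165)&(P[:,2]<.2)&(P[:,1]>.225)&(P[:,1]<.3)&(P[:,0]>.475)&(P[:,0]<.545)]
print(len(Q),Q.min(0),Q.max(0),Q.mean(0))
E
```

```text
t 4.35 p [0.514  0.2258 0.2562] yaw -176.59 zt [-0.006 -0.004 -1.   ] q [ 0.06  0.43 -0.79  1.64  0.32  1.21  0.82] F [-0.5 -0.7  0.2] M [-0.09 -0.02 -0.02] w 0.0512 ff 0.0
shift [  0.7  12.7 103.1] rot [-0.004 -0.006 -0.005]
1996 [0.47500939 0.22987777 0.1697811 ] [0.5449957  0.24581303 0.17869573] [0.50869929 0.23756491 0.17551171]
```

View pics/w3.png

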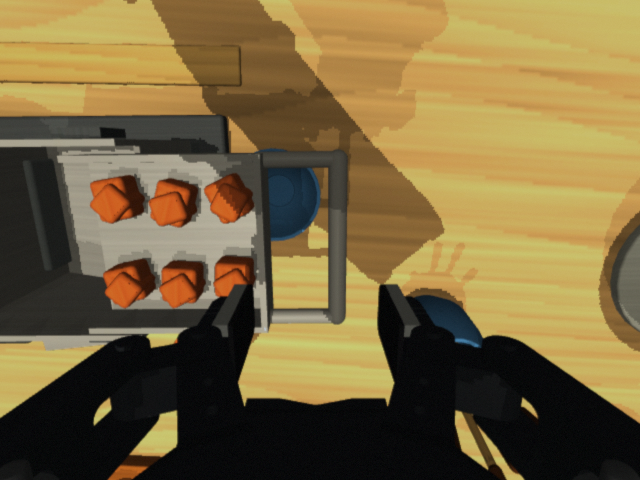

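Request:
step_arm(
  commands=[
    [0,12,0,0,0,0,0.05],
    [0,12,20,0,0,0,0.05],
    [0,12,40,0,0,0,0.05],
    [0,12,60,0,0,0,0.05],
    [0,12,80,0,0,0,0.05],
    [0,12,95,0,0,0,0.05],
    [0,12,103,0,0,0,0.05],
    [0,12,103,0,0,0,0.05],
  ],
)

```text
time: 5.07
position: [0.5144, 0.2415, 0.1571]
ee_rot: [-0.0, -0.031, 1.0, -0.0]
ft_force: [-0.3, -1.0, -0.0]
grip_width: 0.0446
finger_force: 0.0
```

```bash
python3 - <<'E'
from h import *
st(); to(0.512,0.238,0.153,183.7)
E
```

```text
t 5.07 p [0.5144 0.2415 0.1571] yaw -176.41 zt [-0. -0. -1.] q [-0.01  0.53 -0.75  1.76  0.42  1.02  0.72] F [-0.3 -1.  -0. ] M [-0.02  0.03  0.02] w 0.0446 ff 0.0
shift [ 2.6 -3.4  4.1] rot [-0.    -0.    -0.002]
```

Request:
step_arm(
  commands=[
    [0,-3,1,0,0,0,0.05],
    [0,-3,1,0,0,0,-1],
    [0,-3,1,0,0,0,-1],
    [0,-3,1,0,0,0,-1],
    [0,-3,1,0,0,0,-1],
    [0,-3,1,0,0,0,-1],
    [0,-3,1,0,0,0,-1],
  ],
)

```text
time: 5.65
position: [0.515, 0.2393, 0.1575]
ee_rot: [0.001, -0.032, 0.999, 0.001]
ft_force: [-1.2, 1.9, 6.1]
grip_width: 0.0095
finger_force: 58.7
```

```bash
python3 - <<'E'
from h import *
st()
p,r=pose()
# arc rows in tool frame from here: bar centre on circle, start angle 0.1
a0=np.arctan2(16,160)
for th in np.arange(0,1.46,.06):
    d=161*np.array([np.cos(a0+th)-np.cos(a0), np.sin(a0+th)-np.sin(a0)])
    print(round(th,2), 'y',round(d[0],1),'z',round(-d[1],1))
E
```

```text
t 5.65 p [0.515  0.2393 0.1575] yaw -176.36 zt [ 0.002  0.002 -1.   ] q [-0.    0.53 -0.75  1.76  0.42  1.01  0.72] F [-1.2  1.9  6.1] M [0.46 0.15 0.04] w 0.0095 ff 58.7
0.0 y 0.0 z -0.0
0.06 y -1.2 z -9.6
0.12 y -3.1 z -19.1
0.18 y -5.5 z -28.4
0.24 y -8.4 z -37.6
0.3 y -11.9 z -46.6
0.36 y -15.9 z -55.4
0.42 y -20.5 z -63.9
0.48 y -25.5 z -72.2
0.54 y -31.0 z -80.1
0.6 y -37.0 z -87.7
0.66 y -43.5 z -94.9
0.72 y -50.3 z -101.7
0.78 y -57.6 z -108.0
0.84 y -65.2 z -114.0
0.9 y -73.2 z -119.4
0.96 y -81.4 z -124.4
1.02 y -90.0 z -128.9
1.08 y -98.8 z -132.8
1.14 y -107.9 z -136.2
1.2 y -117.1 z -139.1
1.26 y -126.5 z -141.4
1.32 y -136.0 z -143.1
1.38 y -145.5 z -144.3
1.44 y -155.2 z -144.9
```

Request:
step_arm(
  commands=[
    [0,-1,-10,0,0,0,-1],
    [0,-3,-19,0,0,0,-1],
    [0,-5,-28,0,0,0,-1],
    [0,-8,-38,0,0,0,-1],
    [0,-12,-47,0,0,0,-1],
    [0,-16,-55,0,0,0,-1],
    [0,-20,-64,0,0,0,-1],
    [0,-25,-72,0,0,0,-1],
  ],
)

```text
time: 6.32
position: [0.5165, 0.2154, 0.2297]
ee_rot: [0.001, -0.032, 0.999, 0.002]
ft_force: [3.1, 7.6, -0.1]
grip_width: 0.0094
finger_force: 58.4
```

```bash
python3 - <<'E'
from h import *
st()
E
```

```text
t 6.32 p [0.5165 0.2154 0.2297] yaw -176.31 zt [ 0.002  0.004 -1.   ] q [ 0.08  0.44 -0.79  1.69  0.34  1.14  0.83] F [ 3.1  7.6 -0.1] M [ 1.83 -0.54 -0.  ] w 0.0094 ff 58.4
```

Request:
step_arm(
  commands=[
    [0,-5,-8,0,0,0,-1],
    [0,-11,-15,0,0,0,-1],
    [0,-18,-23,0,0,0,-1],
    [0,-25,-29,0,0,0,-1],
    [0,-32,-36,0,0,0,-1],
    [0,-40,-42,0,0,0,-1],
    [0,-48,-47,0,0,0,-1],
    [0,-56,-52,0,0,0,-1],
  ],
)

```text
time: 6.98
position: [0.5202, 0.1627, 0.2838]
ee_rot: [0.003, -0.034, 0.999, 0.004]
ft_force: [-0.8, 12.8, 13.6]
grip_width: 0.0093
finger_force: 58.6
```

```bash
python3 - <<'E'
from h import *
st()
E
```

```text
t 6.98 p [0.5202 0.1627 0.2838] yaw -176.15 zt [ 0.005  0.008 -1.   ] q [ 0.2   0.37 -0.81  1.65  0.28  1.23  0.97] F [-0.8 12.8 13.6] M [3.19 0.23 0.02] w 0.0093 ff 58.6
```

Request:
step_arm(
  commands=[
    [0,-8,-6,0,0,0,-1],
    [0,-17,-10,0,0,0,-1],
    [0,-26,-14,0,0,0,-1],
    [0,-35,-17,0,0,0,-1],
    [0,-45,-20,0,0,0,-1],
    [0,-54,-22,0,0,0,-1],
    [0,-63,-23,0,0,0,-1],
    [0,-70,-23,0,0,0,-1],
  ],
)

```text
time: 7.65
position: [0.5251, 0.0888, 0.3063]
ee_rot: [0.002, -0.032, 0.999, 0.001]
ft_force: [-2.9, 2.7, 22.2]
grip_width: 0.0093
finger_force: 63.5
```

Request:
step_arm(
  commands=[
    [0,0,0,0,0,0,-1],
    [0,0,0,0,0,0,-1],
    [0,0,0,0,0,0,-1],
    [0,0,0,0,0,0,-1],
  ],
)

```text
time: 7.98
position: [0.5251, 0.0888, 0.3063]
ee_rot: [0.003, -0.032, 0.999, 0.001]
ft_force: [-1.4, 1.6, 18.2]
grip_width: 0.0093
finger_force: 63.2
```

```bash
python3 - <<'E'
from h import *
st()
p,_=pose(); 
c=shot('scene'); save(c,'s2.png')
print([(np.round(x['at'],3).tolist(),round(x['conf'],2)) for x in cams.recognise(c,'lump0_mid')])
cv2.imwrite('pics/s2c.png',cv2.resize(c['img'][130:330,220:540,::-1],(800,500)))
E
```

```text
t 7.98 p [0.5251 0.0888 0.3063] yaw -176.36 zt [ 0.005  0.001 -1.   ] q [ 0.34  0.33 -0.8   1.64  0.25  1.27  1.13] F [-1.4  1.6 18.2] M [0.37 0.5  0.08] w 0.0093 ff 63.2
[]
```

View pics/s2c.png

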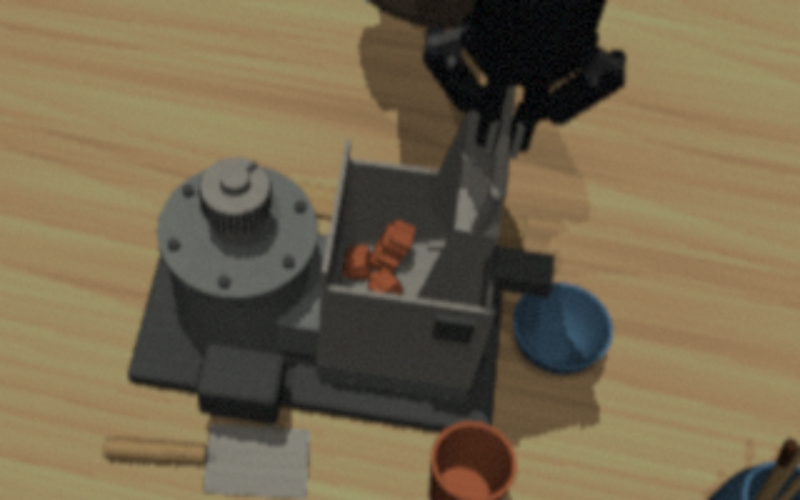

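The picture shows red lumps lying in the hopper (crop 380,260) and a bare pan floor. The bar is at about 1.4 rad. Next I lower the pan along the same arc.

Request:
step_arm(
  commands=[
    [0,15,2,0,0,0,-1],
    [0,24,4,0,0,0,-1],
    [0,34,7,0,0,0,-1],
    [0,43,10,0,0,0,-1],
    [0,52,13,0,0,0,-1],
    [0,61,17,0,0,0,-1],
    [0,70,22,0,0,0,-1],
    [0,78,27,0,0,0,-1],
  ],
)

```text
time: 8.75
position: [0.5196, 0.1672, 0.278]
ee_rot: [0.002, -0.032, 0.999, 0.001]
ft_force: [2.4, 4.4, 6.3]
grip_width: 0.0095
finger_force: 66.2
```

Request:
step_arm(
  commands=[
    [0,8,6,0,0,0,-1],
    [0,16,12,0,0,0,-1],
    [0,23,18,0,0,0,-1],
    [0,30,25,0,0,0,-1],
    [0,36,32,0,0,0,-1],
    [0,42,40,0,0,0,-1],
    [0,48,48,0,0,0,-1],
    [0,53,56,0,0,0,-1],
  ],
)

```text
time: 9.42
position: [0.516, 0.2192, 0.22]
ee_rot: [0.001, -0.032, 0.999, 0.0]
ft_force: [2.6, 4.1, 3.7]
grip_width: 0.0094
finger_force: 69.9
```

```bash
python3 - <<'E'
from h import *
st()
E
```

```text
t 9.42 p [0.516  0.2192 0.22  ] yaw -176.37 zt [ 0.001  0.001 -1.   ] q [ 0.07  0.46 -0.79  1.7   0.35  1.13  0.81] F [2.6 4.1 3.7] M [ 0.24 -0.6  -0.  ] w 0.0094 ff 69.9
```

Request:
step_arm(
  commands=[
    [0,4,8,0,0,0,-1],
    [0,8,17,0,0,0,-1],
    [0,12,26,0,0,0,-1],
    [0,15,35,0,0,0,-1],
    [0,17,44,0,0,0,-1],
    [0,19,54,0,0,0,-1],
    [0,20,61,0,0,0,-1],
    [0,20,62,0,0,0,-1],
  ],
)

```text
time: 10.08
position: [0.5148, 0.2389, 0.1569]
ee_rot: [0.0, -0.032, 0.999, 0.0]
ft_force: [5.0, 5.9, 2.4]
grip_width: 0.0092
finger_force: 73.4
```

```bash
python3 - <<'E'
from h import *
st()
c=shot('scene')
print([(np.round(x['at'],3).tolist(),round(x['conf'],2)) for x in cams.recognise(c,'lump0_mid')])
cv2.imwrite('pics/s3c.png',cv2.resize(c['img'][130:330,220:540,::-1],(800,500)))
E
```

```text
t 10.08 p [0.5148 0.2389 0.1569] yaw -176.35 zt [ 0.     0.001 -1.   ] q [ 0.    0.53 -0.75  1.76  0.42  1.02  0.72] F [5.  5.9 2.4] M [ 0.56 -0.98  0.07] w 0.0092 ff 73.4
[([0.648, 0.361, 0.089], 0.57)]
```

View pics/s3c.png

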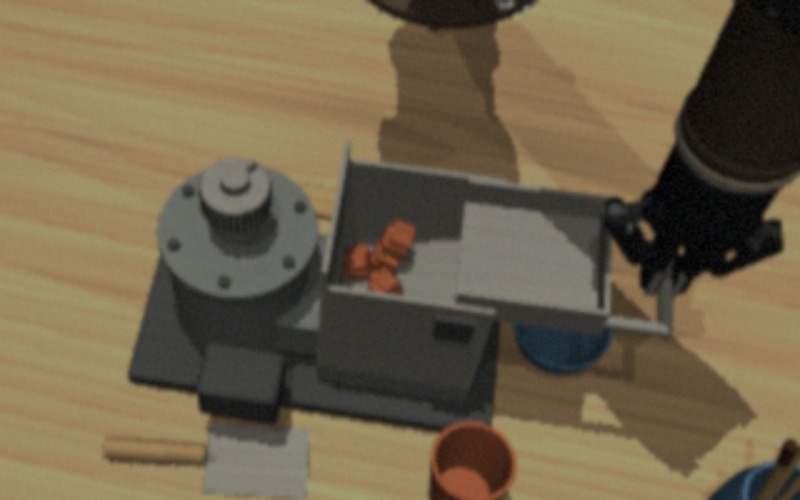

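The pan is level and empty (crop 530,250), with the lumps in the hopper at (380,260). Next I release partway and rise.

Request:
step_arm(
  commands=[
    [0,0,0,0,0,0,0.05],
    [0,0,0,0,0,0,0.05],
    [0,0,0,0,0,0,0.05],
    [0,0,0,0,0,0,0.05],
    [0,0,-20,0,0,0,0.05],
    [0,0,-50,0,0,0,0.05],
    [0,0,-90,0,0,0,0.05],
    [0,0,-130,0,0,0,0.05],
  ],
)

```text
time: 10.85
position: [0.5134, 0.2374, 0.2889]
ee_rot: [-0.001, -0.032, 1.0, -0.001]
ft_force: [1.9, 0.3, 0.5]
grip_width: 0.0446
finger_force: 0.0
```

```bash
python3 - <<'E'
from h import *
st(); to(0.515,0.0,0.38,209)
E
```

```text
t 10.85 p [0.5134 0.2374 0.2889] yaw -176.38 zt [-0.003 -0.001 -1.   ] q [ 0.05  0.41 -0.81  1.58  0.31  1.28  0.82] F [1.9 0.3 0.5] M [ 0.   -0.09 -0.  ] w 0.0446 ff 0.0
shift [  13.7 -237.1  -90.8] rot [-0.    -0.003 -0.443]
```

Request:
step_arm(
  commands=[
    [0,-10,-30,0,0,0,0.6],
    [2,-40,-55,0,0,0,1],
    [4,-75,-75,0,0,0,1],
    [6,-110,-90,0,0,0,1],
    [8,-145,-90,0,0,0,1],
    [10,-180,-90,0,0,0,1],
    [12,-210,-90,0,0,0,1],
    [13,-237,-90,0,0,0,1],
  ],
)

```text
time: 11.52
position: [0.5157, -0.002, 0.3781]
ee_rot: [-0.0, -0.03, 1.0, -0.001]
ft_force: [0.5, -0.7, -0.4]
grip_width: 0.0855
finger_force: 0.0
```

Request:
step_arm(
  commands=[
    [0,0,0,0,0,0,1],
    [0,0,0,0,0,0,1],
    [0,0,0,0,0,0,1],
  ],
)

```text
time: 11.77
position: [0.516, 0.0013, 0.3781]
ee_rot: [-0.0, -0.032, 1.0, 0.0]
ft_force: [-0.6, 0.9, 0.1]
grip_width: 0.0856
finger_force: 0.0
```

```bash
python3 - <<'E'
from h import *
st(); c=shot('wrist'); save(c,'w4.png')
print('lumps',[(np.round(x['at'],3).tolist(),round(x['conf'],2)) for x in cams.recognise(c,'lump0_mid')])
P=cloud(c)
N=P[(P[:,2]>.185)&(P[:,2]<.26)&(abs(P[:,0]-.53)<.06)&(abs(P[:,1]+.1)<.05)]
for lo in np.arange(.185,.235,.005):
    q=N[(N[:,2]>=lo)&(N[:,2]<lo+.005)]
    if len(q)>3: print(round(lo,3),len(q),q.min(0).round(4),q.max(0).round(4),q.mean(0).round(4),cv2.minEnclosingCircle((q[:,:2]*1000).astype(np.float32)))
to(0.535,-0.105,0.26,183.6)
E
```

```text
t 11.77 p [0.516  0.0013 0.3781] yaw -176.38 zt [-0.001  0.    -1.   ] q [ 0.5   0.25 -0.77  1.54  0.18  1.42  1.35] F [-0.6  0.9  0.1] M [0.03 0.04 0.03] w 0.0856 ff 0.0
lumps [([0.571, -0.001, 0.09], 0.59), ([0.527, -0.099, 0.208], 0.41)]
0.185 90 [ 0.5063 -0.1149  0.1851] [ 0.5531 -0.0773  0.1899] [ 0.5214 -0.0879  0.1875] ((530.2357177734375, -99.3076171875), 27.64055824279785)
0.19 97 [ 0.5063 -0.1205  0.1901] [ 0.5528 -0.0772  0.195 ] [ 0.52   -0.0889  0.1924] ((531.2320556640625, -102.01384735107422), 28.32830047607422)
0.195 111 [ 0.506  -0.129   0.1951] [ 0.5568 -0.0774  0.2   ] [ 0.5214 -0.0892  0.1976] ((534.9981689453125, -106.16146850585938), 29.14920425415039)
0.2 118 [ 0.506  -0.132   0.2001] [ 0.5563 -0.0773  0.205 ] [ 0.521  -0.0907  0.2026] ((534.7521362304688, -106.03361511230469), 29.112951278686523)
0.205 857 [ 0.5062 -0.135   0.205 ] [ 0.5635 -0.0776  0.21  ] [ 0.5315 -0.1028  0.209 ] ((534.912109375, -106.22297668457031), 29.344194412231445)
0.21 1701 [ 0.5066 -0.1333  0.21  ] [ 0.5622 -0.0794  0.215 ] [ 0.5336 -0.1052  0.2109] ((534.3513793945312, -105.88565063476562), 27.916501998901367)
0.215 67 [ 0.523  -0.1128  0.215 ] [ 0.5453 -0.0943  0.22  ] [ 0.5294 -0.0995  0.2176] ((534.8884887695312, -106.12311553955078), 11.933530807495117)
0.22 587 [ 0.5229 -0.1177  0.22  ] [ 0.5464 -0.0946  0.2239] [ 0.5346 -0.1058  0.2219] ((534.9981079101562, -106.129638671875), 12.099132537841797)
shift [ -11.9 -108.2  118.2] rot [ 0.    -0.     0.002]
```

View pics/w4.png

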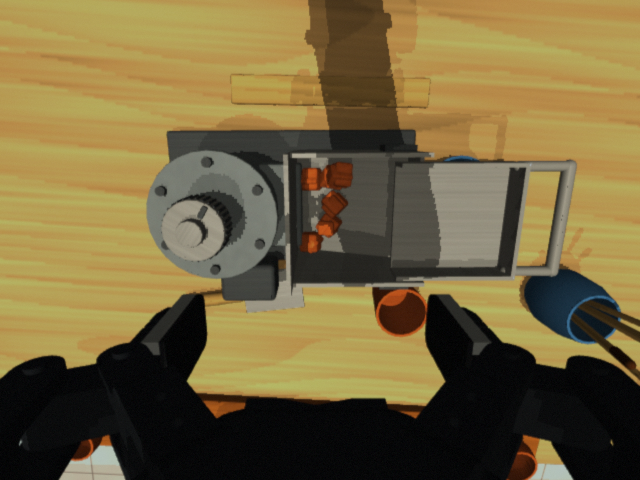

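Wrist picture: the pan is empty and level, the lumps are in the hopper at (312–350, 165–245), and the nut is at (197,230) with its lug at (203,212). I zoom in to count them.

```bash
python3 - <<'E'
import cv2,numpy as np
a=cv2.imread('pics/w4.png')[145:290,275:420]; a=cv2.resize(a,(580,580),interpolation=cv2.INTER_CUBIC)
cv2.imwrite('pics/w4c.png',np.clip(a.astype(float)*1.8,0,255).astype(np.uint8))
E
```

```text
(no output)
```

View pics/w4c.png

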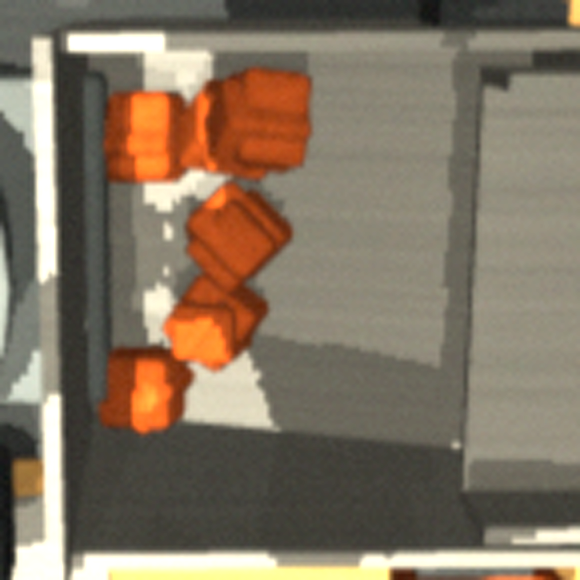

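Request:
step_arm(
  commands=[
    [-2,-20,0,0,0,0,1],
    [-4,-45,10,0,0,0,1],
    [-7,-70,20,0,0,0,1],
    [-10,-90,40,0,0,0,1],
    [-12,-108,70,0,0,0,1],
    [-12,-108,90,0,0,0,1],
    [-12,-108,90,0,0,0,1],
    [-12,-108,90,0,0,0,1],
  ],
)

```text
time: 12.53
position: [0.5348, -0.1048, 0.288]
ee_rot: [-0.001, -0.033, 0.999, 0.001]
ft_force: [-0.2, 1.4, 0.6]
grip_width: 0.0853
finger_force: 0.0
```

```bash
python3 - <<'E'
from h import *
st(); to(0.535,-0.106,0.18,183.6)
E
```

```text
t 12.53 p [ 0.5348 -0.1048  0.288 ] yaw -176.27 zt [-0.002  0.001 -1.   ] q [ 0.63  0.35 -0.71  1.64  0.24  1.24  1.51] F [-0.2  1.4  0.6] M [-0.03 -0.02 -0.02] w 0.0853 ff 0.0
shift [ -0.3  -1.4 108. ] rot [ 0.001 -0.002  0.002]
```

Six lumps are in the hopper, two of them overlapping at (205,125). Next I descend around the nut and grip.

Request:
step_arm(
  commands=[
    [0,-1,15,0,0,0,1],
    [0,-1,32,0,0,0,1],
    [0,-1,50,0,0,0,1],
    [0,-1,68,0,0,0,1],
    [0,-1,85,0,0,0,1],
    [0,-1,100,0,0,0,1],
    [0,-1,110,0,0,0,1],
    [0,-1,115,0,0,0,1],
  ],
)

```text
time: 13.2
position: [0.5358, -0.106, 0.1736]
ee_rot: [0.0, -0.032, 0.999, 0.0]
ft_force: [-0.1, 0.3, -0.1]
grip_width: 0.0854
finger_force: 0.0
```

Request:
step_arm(
  commands=[
    [0,0,0,0,0,0,1],
    [0,0,0,0,0,0,-1],
    [0,0,0,0,0,0,-1],
    [0,0,0,0,0,0,-1],
    [0,0,0,0,0,0,-1],
    [0,0,0,0,0,0,-1],
    [0,0,0,0,0,0,-1],
  ],
)

```text
time: 13.78
position: [0.5361, -0.1051, 0.1752]
ee_rot: [0.001, -0.032, 0.999, 0.001]
ft_force: [-3.7, 5.8, 10.9]
grip_width: 0.0547
finger_force: 61.3
```

```bash
python3 - <<'E'
from h import *
st()
E
```

```text
t 13.78 p [ 0.5361 -0.1051  0.1752] yaw -176.3 zt [ 0.002  0.002 -1.   ] q [ 0.59  0.45 -0.68  1.8   0.33  1.    1.42] F [-3.7  5.8 10.9] M [ 1.34  0.75 -0.07] w 0.0547 ff 61.3
```

Request:
step_arm(
  commands=[
    [0,0,0,0,0,0.1,-1],
    [0,0,0,0,0,0.2,-1],
    [0,0,0,0,0,0.3,-1],
    [0,0,0,0,0,0.4,-1],
    [0,0,0,0,0,0.5,-1],
    [0,0,0,0,0,0.6,-1],
    [0,0,0,0,0,0.7,-1],
    [0,0,0,0,0,0.8,-1],
  ],
)

```text
time: 14.45
position: [0.5354, -0.1071, 0.1745]
ee_rot: [0.001, 0.362, 0.932, -0.0]
ft_force: [-2.8, 0.3, 5.5]
grip_width: 0.0549
finger_force: 61.9
```

```bash
python3 - <<'E'
from h import *
st()
E
```

```text
t 14.45 p [ 0.5354 -0.1071  0.1745] yaw 137.51 zt [ 0.001 -0.    -1.   ] q [ 0.46  0.41 -0.48  1.81  0.23  0.97  0.71] F [-2.8  0.3  5.5] M [0.03 0.67 0.1 ] w 0.0549 ff 61.9
```

Request:
step_arm(
  commands=[
    [0,0,0.1,0,0,0.1,-1],
    [0,0,0.2,0,0,0.2,-1],
    [0,0,0.3,0,0,0.3,-1],
    [0,0,0.4,0,0,0.4,-1],
    [0,0,0.5,0,0,0.5,-1],
    [0,0,0.6,0,0,0.6,-1],
    [0,0,0.7,0,0,0.7,-1],
    [0,0,0.8,0,0,0.8,-1],
  ],
)

```text
time: 15.12
position: [0.5336, -0.108, 0.1736]
ee_rot: [-0.0, 0.697, 0.717, -0.001]
ft_force: [-12.3, -2.5, 13.0]
grip_width: 0.0549
finger_force: 62.3
```

Request:
step_arm(
  commands=[
    [0,0,0.1,0,0,0.08,-1],
    [0,0,0.2,0,0,0.16,-1],
    [0,0,0.3,0,0,0.24,-1],
    [0,0,0.4,0,0,0.32,-1],
    [0,0,0.4,0,0,0.4,-1],
  ],
)

```text
time: 15.53
position: [0.5325, -0.1079, 0.1732]
ee_rot: [-0.001, 0.825, 0.565, -0.002]
ft_force: [-15.6, -2.1, 15.5]
grip_width: 0.0548
finger_force: 62.7
```

```bash
python3 - <<'E'
from h import *
st()
E
```

```text
t 15.53 p [ 0.5325 -0.1079  0.1732] yaw 68.76 zt [-0.004 -0.001 -1.   ] q [ 0.26  0.38 -0.21  1.83  0.1   0.95 -0.36] F [-15.6  -2.1  15.5] M [-0.21  3.06  0.07] w 0.0548 ff 62.7
```

Request:
step_arm(
  commands=[
    [-0.7,-1.9,0,0,0,0.05,-1],
    [-0.7,-1.9,-0.5,0,0,0.1,-1],
    [-0.7,-1.9,-0.5,0,0,0.15,-1],
    [-0.7,-1.9,-0.5,0,0,0.2,-1],
    [-0.7,-1.9,-0.5,0,0,0.2,-1],
  ],
)

```text
time: 15.95
position: [0.5319, -0.1076, 0.1732]
ee_rot: [-0.0, 0.877, 0.48, -0.001]
ft_force: [-6.8, -0.9, 5.1]
grip_width: 0.0549
finger_force: 62.9
```

```bash
python3 - <<'E'
from h import *
st()
E
```

```text
t 15.95 p [ 0.5319 -0.1076  0.1732] yaw 57.36 zt [-0.002 -0.001 -1.   ] q [ 0.23  0.37 -0.17  1.84  0.07  0.94 -0.54] F [-6.8 -0.9  5.1] M [-0.35  1.33 -0.07] w 0.0549 ff 62.9
```

Request:
step_arm(
  commands=[
    [0,0,0,0,0,0.05,-1],
    [0,0,0.1,0,0,0.1,-1],
    [0,0,0.1,0,0,0.15,-1],
    [0,0,0.2,0,0,0.2,-1],
    [0,0,0.2,0,0,0.2,-1],
  ],
)

```text
time: 16.37
position: [0.5315, -0.1073, 0.173]
ee_rot: [-0.0, 0.921, 0.39, -0.001]
ft_force: [-8.6, -0.6, 6.8]
grip_width: 0.0548
finger_force: 63.0
```

```bash
python3 - <<'E'
from h import *
st()
E
```

```text
t 16.37 p [ 0.5315 -0.1073  0.173 ] yaw 45.92 zt [-0.003 -0.    -1.   ] q [ 0.19  0.37 -0.12  1.84  0.05  0.94 -0.72] F [-8.6 -0.6  6.8] M [-0.11  1.68 -0.06] w 0.0548 ff 63.0
```

Request:
step_arm(
  commands=[
    [0,0,0,0,0,0.05,-1],
    [0,0,0.1,0,0,0.1,-1],
    [0,0,0.1,0,0,0.15,-1],
    [0,0,0.1,0,0,0.15,-1],
  ],
)

```text
time: 16.7
position: [0.5312, -0.107, 0.1728]
ee_rot: [-0.001, 0.947, 0.32, -0.001]
ft_force: [-8.6, 1.2, 7.4]
grip_width: 0.055
finger_force: 63.1
```

```bash
python3 - <<'E'
from h import *
st()
E
```

```text
t 16.7 p [ 0.5312 -0.107   0.1728] yaw 37.33 zt [-0.003  0.    -1.   ] q [ 0.17  0.37 -0.09  1.84  0.04  0.94 -0.86] F [-8.6  1.2  7.4] M [0.01 1.93 0.03] w 0.055 ff 63.1
```

Request:
step_arm(
  commands=[
    [0,0,0,0,0,0.05,-1],
    [0,0,0.1,0,0,0.1,-1],
    [0,0,0.1,0,0,0.15,-1],
    [0,0,0.1,0,0,0.15,-1],
  ],
)

```text
time: 17.03
position: [0.531, -0.1067, 0.1727]
ee_rot: [-0.0, 0.968, 0.25, -0.002]
ft_force: [-10.5, -0.8, 9.2]
grip_width: 0.0547
finger_force: 63.3
```

```bash
python3 - <<'E'
from h import *
st()
E
```

```text
t 17.03 p [ 0.531  -0.1067  0.1727] yaw 29.0 zt [-0.004 -0.001 -1.   ] q [ 0.14  0.36 -0.06  1.85  0.03  0.94 -0.99] F [-10.5  -0.8   9.2] M [-0.1   2.23  2.29] w 0.0547 ff 63.3
```

Request:
step_arm(
  commands=[
    [0,0,0,0,0,0.05,-1],
    [0,0,0.1,0,0,0.1,-1],
    [0,0,0.1,0,0,0.1,-1],
  ],
)

```text
time: 17.28
position: [0.5323, -0.1058, 0.1727]
ee_rot: [-0.0, 0.979, 0.202, -0.001]
ft_force: [-5.9, 1.8, 5.2]
grip_width: 0.0546
finger_force: 63.2
```

```bash
python3 - <<'E'
from h import *
st()
E
```

```text
t 17.28 p [ 0.5323 -0.1058  0.1727] yaw 23.29 zt [-0.002  0.    -1.   ] q [ 0.12  0.36 -0.03  1.85  0.02  0.93 -1.08] F [-5.9  1.8  5.2] M [0.42 1.29 1.65] w 0.0546 ff 63.2
```

The nut bottomed at about yaw 29° (Mz jumped to 2.3), and after that the pads slipped. Next I unload in small steps to find where the nut starts to follow.

Request:
step_arm(
  commands=[
    [0,0,0,0,0,-0.01,-1],
    [0,0,0,0,0,-0.01,-1],
  ],
)

```text
time: 17.45
position: [0.5323, -0.1058, 0.1727]
ee_rot: [-0.0, 0.978, 0.208, -0.001]
ft_force: [-5.6, 3.0, 4.2]
grip_width: 0.0545
finger_force: 63.3
```

```bash
python3 - <<'E'
from h import *
st()
E
```

```text
t 17.45 p [ 0.5323 -0.1058  0.1727] yaw 24.02 zt [-0.002  0.001 -1.   ] q [ 0.13  0.36 -0.04  1.85  0.02  0.93 -1.07] F [-5.6  3.   4.2] M [0.47 1.24 1.37] w 0.0545 ff 63.3
```

Request:
step_arm(
  commands=[
    [0,0,0,0,0,-0.01,-1],
    [0,0,0,0,0,-0.01,-1],
  ],
)

```text
time: 17.62
position: [0.5323, -0.1059, 0.1727]
ee_rot: [-0.001, 0.977, 0.213, -0.001]
ft_force: [-6.7, 2.6, 4.7]
grip_width: 0.0544
finger_force: 63.3
```

```bash
python3 - <<'E'
from h import *
st()
E
```

```text
t 17.62 p [ 0.5323 -0.1059  0.1727] yaw 24.56 zt [-0.002  0.001 -1.   ] q [ 0.13  0.36 -0.04  1.85  0.02  0.93 -1.06] F [-6.7  2.6  4.7] M [0.47 1.22 1.16] w 0.0544 ff 63.3
```

Request:
step_arm(
  commands=[
    [0,0,0,0,0,-0.02,-1],
    [0,0,0,0,0,-0.02,-1],
  ],
)

```text
time: 17.78
position: [0.5323, -0.1059, 0.1727]
ee_rot: [-0.001, 0.975, 0.222, -0.001]
ft_force: [-5.4, 2.6, 5.4]
grip_width: 0.0545
finger_force: 63.3
```

```bash
python3 - <<'E'
from h import *
st()
E
```

```text
t 17.78 p [ 0.5323 -0.1059  0.1727] yaw 25.69 zt [-0.001  0.001 -1.   ] q [ 0.13  0.36 -0.04  1.84  0.02  0.94 -1.04] F [-5.4  2.6  5.4] M [0.58 1.29 0.79] w 0.0545 ff 63.3
```

Request:
step_arm(
  commands=[
    [0,0,0,0,0,-0.02,-1],
    [0,0,0,0,0,-0.02,-1],
  ],
)

```text
time: 17.95
position: [0.5323, -0.1059, 0.1727]
ee_rot: [-0.001, 0.973, 0.232, -0.001]
ft_force: [-5.0, 3.5, 5.2]
grip_width: 0.0548
finger_force: 63.3
```

```bash
python3 - <<'E'
from h import *
st()
E
```

```text
t 17.95 p [ 0.5323 -0.1059  0.1727] yaw 26.79 zt [-0.001  0.001 -1.   ] q [ 0.14  0.36 -0.05  1.84  0.02  0.94 -1.02] F [-5.   3.5  5.2] M [0.64 1.22 0.32] w 0.0548 ff 63.3
```

Request:
step_arm(
  commands=[
    [0,0,0,0,0,-0.015,-1],
    [0,0,0,0,0,-0.015,-1],
  ],
)

```text
time: 18.12
position: [0.5323, -0.1059, 0.1727]
ee_rot: [-0.001, 0.971, 0.238, -0.001]
ft_force: [-6.6, 3.3, 5.2]
grip_width: 0.0543
finger_force: 63.3
```

```bash
python3 - <<'E'
from h import *
st()
E
```

```text
t 18.12 p [ 0.5323 -0.1059  0.1727] yaw 27.59 zt [-0.001  0.001 -1.   ] q [ 0.14  0.36 -0.05  1.84  0.02  0.94 -1.01] F [-6.6  3.3  5.2] M [0.68 1.16 0.01] w 0.0543 ff 63.3
```

Request:
step_arm(
  commands=[
    [0,0,0,0,0,-0.015,-1],
    [0,0,0,0,0,-0.015,-1],
  ],
)

```text
time: 18.28
position: [0.5323, -0.106, 0.1728]
ee_rot: [-0.001, 0.969, 0.246, -0.0]
ft_force: [-5.5, 3.5, 5.6]
grip_width: 0.0548
finger_force: 63.3
```

```bash
python3 - <<'E'
from h import *
st()
E
```

```text
t 18.28 p [ 0.5323 -0.106   0.1728] yaw 28.45 zt [-0.001  0.001 -1.   ] q [ 0.14  0.36 -0.05  1.84  0.02  0.94 -1.  ] F [-5.5  3.5  5.6] M [0.7  1.19 0.01] w 0.0548 ff 63.3
```

Request:
step_arm(
  commands=[
    [0,0,-0.1,0,0,-0.08,-1],
    [0,0,-0.2,0,0,-0.18,-1],
    [0,0,-0.3,0,0,-0.28,-1],
    [0,0,-0.4,0,0,-0.38,-1],
    [0,0,-0.5,0,0,-0.48,-1],
    [0,0,-0.6,0,0,-0.58,-1],
    [0,0,-0.7,0,0,-0.68,-1],
    [0,0,-0.8,0,0,-0.78,-1],
  ],
)

```text
time: 18.95
position: [0.533, -0.1064, 0.1736]
ee_rot: [-0.0, 0.802, 0.597, 0.0]
ft_force: [-2.7, 1.9, 1.9]
grip_width: 0.0548
finger_force: 63.2
```

```bash
python3 - <<'E'
from h import *
st()
E
```

```text
t 18.95 p [ 0.533  -0.1064  0.1736] yaw 73.35 zt [ 0.     0.001 -1.   ] q [ 0.27  0.38 -0.23  1.83  0.1   0.95 -0.29] F [-2.7  1.9  1.9] M [ 0.36  0.48 -0.08] w 0.0548 ff 63.2
```

Request:
step_arm(
  commands=[
    [0,0,-0.1,0,0,-0.12,-1],
    [0,0,-0.2,0,0,-0.24,-1],
    [0,0,-0.4,0,0,-0.36,-1],
    [0,0,-0.5,0,0,-0.48,-1],
    [0,0,-0.6,0,0,-0.6,-1],
    [0,0,-0.7,0,0,-0.7,-1],
    [0,0,-0.7,0,0,-0.776,-1],
    [0,0,-0.7,0,0,-0.776,-1],
  ],
)

```text
time: 19.62
position: [0.5338, -0.1064, 0.1743]
ee_rot: [0.0, 0.517, 0.856, 0.001]
ft_force: [-0.1, 3.4, 1.8]
grip_width: 0.0547
finger_force: 63.3
```

Request:
step_arm(
  commands=[
    [0,0,0,0,0,0,-1],
    [0,0,0,0,0,0,-1],
    [0,0,0,0,0,0,-1],
    [0,0,0,0,0,0,-1],
  ],
)

```text
time: 19.95
position: [0.5339, -0.1064, 0.1742]
ee_rot: [0.001, 0.519, 0.855, 0.001]
ft_force: [-0.3, 5.2, 6.1]
grip_width: 0.0551
finger_force: 63.5
```

```bash
python3 - <<'E'
from h import *
st(); c=shot('wrist'); cv2.imwrite('pics/w5.png',c['img'][:,:,::-1])
E
```

```text
t 19.95 p [ 0.5339 -0.1064  0.1742] yaw 117.46 zt [ 0.002  0.    -1.   ] q [ 0.4   0.4  -0.4   1.82  0.18  0.96  0.4 ] F [-0.3  5.2  6.1] M [ 1.15 -0.09 -0.03] w 0.0551 ff 63.5
```

View pics/w5.png

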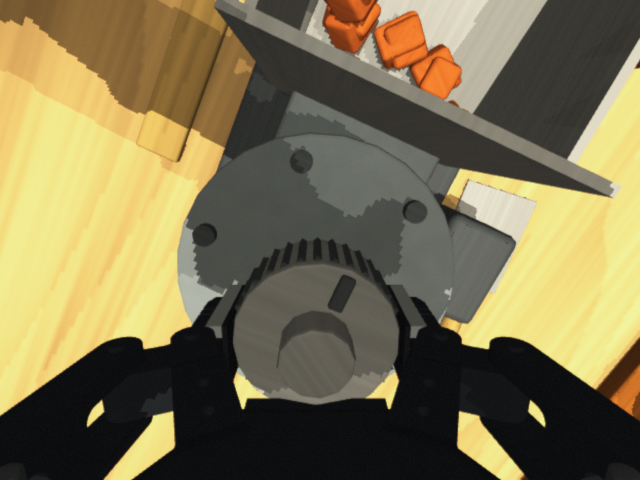

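The picture shows the nut centred between the pads at (318,330), its lug at (342,293), and the lumps still in the hopper. The backed-off angle is 89.9° from the point where the nut left the stop, with the grip steady.

```bash
python3 -c "
from workcell import hand_in; print(hand_in())"
```

```text
the job is handed in; nothing more can be done
None
```

I emptied all six lumps into the hopper and brought the pan back down level. I then screwed the nut down to its stop, backed it off a quarter turn (89.9° measured), and handed the job in at about 20 s with the gripper still holding the nut steady; no verdict was returned.

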